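# Pack the tapered gauge wedges head to tail

### The arm

A 6-joint arm with a two-finger parallel gripper is mounted at the origin on the work surface. World frame = base frame: x ahead of the robot, y to its left, z up, the work surface at z = 0. Lengths are in mm, angles in rad, forces in N, time in s.
With the tool pointing down it reaches from about 225 to 725 mm from the base axis. Payload 3.1 kg.
Tool frame: the origin (TCP) lies at the very end of the fingers, on their centre line; the grasp point (between the pads) lies 19 mm behind it (r.hold_point_z is the distance from the TCP to the grasp point, in mm); z points along the fingers, x is the direction in which the jaws open and shut, and the axes are right-handed (so a half turn about z gives the same grasp; the last joint's range is limited). The gripper opens to 85 mm and grips with 20 to 120 N. Pads are 22 mm wide; open, the fingers measure 114 mm over their backs; the gripper's body (76 mm by 85 mm) begins 54 mm behind the grasp point. The pads swing forward as they close: fully open they stand 13 mm farther back than shut.
Start: joints at [-1.256, 0.048, 0.099, 1.622, 0, 1.443], TCP at [224.932, -474.366, 231.312] pointing down, gripper open.
Joint ranges: [-2.91, 2.91], [-0.99, 1.94], [-1.21, 1.42], [-2.12, 2.29], [-1.49, 1.47], [-3.14, 3.14]. Speed limits (rad/s): [2.79, 2.79, 3.14, 3.14, 3.14, 3.14].

### API

Orientations are given as a unit quaternion [w, x, y, z].
In Python, from bench import r, vision gives the robot as it stands.
- The arm moves only by the tool send_rows, never from a script. Its argument "commands" is a list of rows, each a list of 2 entries, a list of its own where there are three numbers: the shift along the tool's x, y, z in m, then the turn, a rotation vector about the tool's x, y, z in degrees. In form: [[[x, y, z], [rx, ry, rz]], ...]. A call has 1 to 5 rows; each row shifts and turns the commanded pose from where the row before left it, along the tool's axes as they then stand; what a row does not reach is not made up. A row lasts 1/10 s, in which the tool goes at most 50 mm and 8.59 degrees, less where a joint would pass 70% of its speed; a pose out of reach is approached as far as the arm can. A call is refused whole if a number of a shift passes 0.05 or a number of a turn 8.59, either way. A call with a gripper value outside its range is refused whole. "fingers" is the opening, from 0 (shut) to 1 (fully open), set as the call begins (left out, the last holds). The fingers move at their own pace and stop on an object; "newtons" is the grip in N (left out, the last holds). Time passes only in rows, so rows that do not move let the fingers close. It gives the time, the measured TCP pose, the force and the opening at its end, in the units of the state.
- r.read_state(): the state, without advancing time (a new reading comes with each control period).
- vision.get_image(name): name is "side" or "top" or "wrist"; returns a dict with "img" (480x640x3 uint8, red, green, blue), "fx", "fy", "cx", "cy" (pixels), "camera_from_world" (4x4, takes a point from world to camera coordinates). Camera axes: x right, y up, looking along -z (the intrinsics and any distortion apply to the point x, -y, -z); pixel columns grow to the right and rows downward; lengths in mm; the calibration is good to about 2 mm. A picture is of the moment at which its call begins. There is no depth.
- r.finish_job(): hands the job in, once; it reports no verdict.
Trained networks look in the newest picture that a camera, given by its name, has taken for a name from the list of things; names that differ only in an ending like _2 or _b are one class to them, and where a whole thing is asked for, a point or a joint stands for the part that bears it (a point fixed in the world has none). Each returns a list of dicts, best first, with "p" (0 to 1); they miss things now and then, are a little off and sometimes report something else, mostly with a low value. They report only what shows in the picture. A call takes as long as a camera call. They do not tell look-alikes from the thing itself.
- vision.masks_of(target, camera): "region" (480x640 bool, what is visible of it).
- vision.mark_of(target, camera): "xyz" ([x, y, z] in mm, in world coordinates, good to about 4 mm: a listed point, or the origin of a listed thing).
The state is a dict: "time_s": time; "q": joint angles; "joint_velocities": joint speeds; "tau": joint torques, N m; "tool_pos": TCP position; "tcp_rot": TCP orientation; "force": force on the tool from outside, world axes, zero at the start; "torque": the same for the moment, N m; "width": finger opening in mm.
Only numpy, scipy, OpenCV 4.12 (cv2) and the standard library are available. Lean on these libraries where they do the work, as an engineer would, in place of code of your own. Each camera call takes 0.05 s, during which the arm holds its last target. There are 200 camera calls.

### The job

Put the four loose steel wedges back into the wooden tray, standing on its floor side by side next to the one that is already in it, packed alternately head to tail: each with its wide end beside the narrow end of its neighbour. Leave the wedge that is already in the tray, and the straight-sided steel blocks, where they are.

Things in the scene. Friction and masses are not known exactly. Their poses are not given: they have to be found in the camera images.
- tray: Shallow wooden tray, fixed, 88 mm (x) by 190 mm (y), walls and floor 4 mm, inside 80 by 182, rim 10 mm high: wedges stand out of it. Origin: centre of its underside. Holds five wedges lying along x, side by side along y, alternately turned, with 8 mm gaps at centres y = -68, -34, 0, 34, 68 mm; all one way round they do not fit.
- wedge0_c (a point): Loose steel wedge, 0.42 kg, 40 mm high: from above a symmetrical taper 56 mm long, 38 mm wide at its head, 14 mm at its tail. Its end faces are flat and parallel: grasp across them (56 mm). Point: its centre, 20 mm above its underside. x from head to tail (head at -x), z up. Already in the tray, near its y = -68 mm, head towards the tray's -x.
- wedge1_c (a point): Loose steel wedge, 0.42 kg, 40 mm high: from above a symmetrical taper 56 mm long, 38 mm wide at its head, 14 mm at its tail. Its end faces are flat and parallel: grasp across them (56 mm). Point: its centre, 20 mm above its underside. x from head to tail (head at -x), z up. Starts on the table, belongs in the tray; all four are alike.
- wedge2_c (a point): Loose steel wedge, 0.42 kg, 40 mm high: from above a symmetrical taper 56 mm long, 38 mm wide at its head, 14 mm at its tail. Its end faces are flat and parallel: grasp across them (56 mm). Point: its centre, 20 mm above its underside. x from head to tail (head at -x), z up. Starts on the table, belongs in the tray; all four are alike.
- wedge3_c (a point): Loose steel wedge, 0.42 kg, 40 mm high: from above a symmetrical taper 56 mm long, 38 mm wide at its head, 14 mm at its tail. Its end faces are flat and parallel: grasp across them (56 mm). Point: its centre, 20 mm above its underside. x from head to tail (head at -x), z up. Starts on the table, belongs in the tray; all four are alike.
- wedge4_c (a point): Loose steel wedge, 0.42 kg, 40 mm high: from above a symmetrical taper 56 mm long, 38 mm wide at its head, 14 mm at its tail. Its end faces are flat and parallel: grasp across them (56 mm). Point: its centre, 20 mm above its underside. x from head to tail (head at -x), z up. Starts on the table, belongs in the tray; all four are alike.
- block1_c (a point): Look-alike that stays where it is: loose straight-sided block of the same ground steel and weight, 56 mm (x) by 26 mm (y), 40 mm high, a plain rectangle from above. Point: its centre, 20 mm above its underside.
- block2_c (a point): Look-alike that stays where it is: loose straight-sided block of the same ground steel and weight, 56 mm (x) by 26 mm (y), 40 mm high, a plain rectangle from above. Point: its centre, 20 mm above its underside.
- block3_c (a point): Look-alike that stays where it is: loose straight-sided block of the same ground steel and weight, 56 mm (x) by 38 mm (y), 40 mm high, a plain rectangle from above. Point: its centre, 20 mm above its underside.
Not all that is in view belongs to the job. What is shaped like the part that bears wedge4_c but pink is not meant. What is shaped like the part that bears wedge1_c but pink is not meant.

How it is judged (in metres and radians):
At the end, for the whole second after the job is handed in: All five wedges upright on the tray floor (3 mm, 0.06 rad), along its x within 0.25 rad, centres within 15 mm of its middle in x; side by side, from the first on (moved under 15 mm) each turned opposite to the one before; straight blocks moved under 25 mm; all at rest (x of wedge0_c in the frame of tray between -0.015 and 0.015 m and z of wedge0_c in the frame of tray between 0.021 and 0.027 m and angle between the x axis of each of wedge0_c, wedge1_c, wedge2_c, wedge3_c, wedge4_c and the x axis of tray, either way round below 0.25 rad and angle between each of wedge0_c, wedge1_c, wedge2_c, wedge3_c, wedge4_c's own z axis and vertical below 0.06 rad and linear speed of each of wedge0, wedge1, wedge2, wedge3, wedge4 below 0.01 m/s and x of wedge1_c in the frame of tray between -0.015 and 0.015 m and z of wedge1_c in the frame of tray between 0.021 and 0.027 m and x of wedge2_c in the frame of tray between -0.015 and 0.015 m and z of wedge2_c in the frame of tray between 0.021 and 0.027 m and x of wedge3_c in the frame of tray between -0.015 and 0.015 m and z of wedge3_c in the frame of tray between 0.021 and 0.027 m and x of wedge4_c in the frame of tray between -0.015 and 0.015 m and z of wedge4_c in the frame of tray between 0.021 and 0.027 m and distance of wedge0_c from where it was at the start of the episode below 0.015 m and ((y of wedge1_c in the frame of tray between -0.048 and -0.006 m and y of wedge0_c in the frame of wedge1_c above 0.015 m) or (y of wedge2_c in the frame of tray between -0.048 and -0.006 m and y of wedge0_c in the frame of wedge2_c above 0.015 m) or (y of wedge3_c in the frame of tray between -0.048 and -0.006 m and y of wedge0_c in the frame of wedge3_c above 0.015 m) or (y of wedge4_c in the frame of tray between -0.048 and -0.006 m and y of wedge0_c in the frame of wedge4_c above 0.015 m)) and ((y of wedge1_c in the frame of tray between -0.022 and 0.022 m and y of wedge0_c in the frame of wedge1_c below -0.015 m) or (y of wedge2_c in the frame of tray between -0.022 and 0.022 m and y of wedge0_c in the frame of wedge2_c below -0.015 m) or (y of wedge3_c in the frame of tray between -0.022 and 0.022 m and y of wedge0_c in the frame of wedge3_c below -0.015 m) or (y of wedge4_c in the frame of tray between -0.022 and 0.022 m and y of wedge0_c in the frame of wedge4_c below -0.015 m)) and ((y of wedge1_c in the frame of tray between 0.004 and 0.048 m and y of wedge0_c in the frame of wedge1_c above 0.015 m) or (y of wedge2_c in the frame of tray between 0.004 and 0.048 m and y of wedge0_c in the frame of wedge2_c above 0.015 m) or (y of wedge3_c in the frame of tray between 0.004 and 0.048 m and y of wedge0_c in the frame of wedge3_c above 0.015 m) or (y of wedge4_c in the frame of tray between 0.004 and 0.048 m and y of wedge0_c in the frame of wedge4_c above 0.015 m)) and ((y of wedge1_c in the frame of tray between 0.03 and 0.078 m and y of wedge0_c in the frame of wedge1_c below -0.015 m) or (y of wedge2_c in the frame of tray between 0.03 and 0.078 m and y of wedge0_c in the frame of wedge2_c below -0.015 m) or (y of wedge3_c in the frame of tray between 0.03 and 0.078 m and y of wedge0_c in the frame of wedge3_c below -0.015 m) or (y of wedge4_c in the frame of tray between 0.03 and 0.078 m and y of wedge0_c in the frame of wedge4_c below -0.015 m)) and distance of each of block1_c, block2_c, block3_c from where it was at the start of the episode below 0.025 m); the robot touches nothing.
It fails at once if a straight-sided block is moved by more than 25 mm (distance of any of block1_c, block2_c, block3_c from where it was at the start of the episode above 0.025 m).
It fails at once if the wedge already in the tray is moved by more than 20 mm (distance of wedge0_c from where it was at the start of the episode above 0.02 m).
It also fails if it takes over 96 s, if anything falls off the work surface, if the arm or the gripper's body presses on something with over 40 N, if the wrist force passes 120 N, or if a joint passes its speed limit or range.

## Working session

There is one attempt and no reset: what is moved stays moved. The work goes in short steps, Python scripts to look and compute and a tool call to move; the robot and the scene stay as the last step left them, time stands still between calls to the robot, and variables do not carry over. Pictures are saved under pics/ and viewed, about 12 in all and at most 16, crops included, and the job is handed in when it is done.

Besides the shell and the picture viewer there is one more tool, called after "Emit:" as name(argument=value, ...), one argument or row to a line, values as JSON. send_rows: Moves the arm, as the interface text tells. Its arguments: {"type":"object","properties":{"commands":{"type":"array"},"fingers":{"type":"number"},"newtons":{"type":"number"}},"required":["commands"]}

```bash
ls; mkdir -p pics; python3 - <<'E'
from bench import r, vision
import cv2,numpy as np
print(r.read_state(), r.hold_point_z)
for c in ("top","side"):
    d=vision.get_image(c); cv2.imwrite(f"pics/{c}0.png",d["img"][:,:,::-1])
    print(c,d["fx"],d["fy"],d["cx"],d["cy"],[k for k in d],np.round(d["camera_from_world"],3).tolist())
    for t in ("tray","wedge1_c","block1_c","block3_c"):
        print(t,[(np.round(m["xyz"]).tolist(),round(m["p"],2)) for m in vision.mark_of(t,c)])
E
```

```text
pics
{'time_s': 0.0, 'q': array([-1.25578381e+00,  4.87722864e-02,  9.75663186e-02,  1.62202135e+00,
        1.47368648e-06,  1.44300066e+00]), 'joint_velocities': array([-0.00022562, -0.00104317,  0.00018408,  0.0001033 ,  0.00063756,
        0.0007205 ]), 'tau': array([ 5.52276492e-05, -3.38781738e+01,  3.20014644e+01,  2.03483988e-02,
       -3.29645791e-04,  6.08301335e-06]), 'tool_pos': array([ 224.7453529 , -473.76465908,  230.09018851]), 'tcp_rot': array([-7.75952957e-04,  8.45126137e-01, -5.34565557e-01, -9.35590849e-04]), 'force': array([ 0.52675535, -0.56603605, -0.35971661]), 'torque': array([ 0.06634777, -0.01784418, -0.00429932]), 'width': 85.17342267406042} 18.700000000000003
top 478.2295220694111 478.2295220694111 315.7534628450955 233.58087169494576 ['img', 'fx', 'fy', 'cx', 'cy', 'camera_from_world'] [[0.029, -0.999, -0.02, -40.513], [0.997, 0.027, 0.076, -487.662], [-0.075, -0.022, 0.997, -977.33], [0.0, 0.0, 0.0, 1.0]]
tray [([532.0, 22.0, -3.0], 0.72)]
wedge1_c [([332.0, -177.0, 24.0], 0.91), ([426.0, -214.0, 18.0], 0.9), ([541.0, -204.0, 20.0], 0.67)]
block1_c [([558.0, 323.0, 21.0], 0.83)]
block3_c [([543.0, -207.0, 19.0], 0.65)]
side 480.2591249212231 480.2591249212231 306.99380828671354 237.81797504943276 ['img', 'fx', 'fy', 'cx', 'cy', 'camera_from_world'] [[-0.914, -0.405, -0.008, 454.127], [0.255, -0.59, 0.766, -205.051], [-0.315, 0.699, 0.643, -920.516], [0.0, 0.0, 0.0, 1.0]]
tray [([531.0, 21.0, -4.0], 0.75), ([555.0, 324.0, 18.0], 0.74)]
wedge1_c [([428.0, -215.0, 17.0], 0.77), ([334.0, -182.0, 24.0], 0.57)]
block1_c [([556.0, 321.0, 16.0], 0.8)]
block3_c [([544.0, -209.0, 17.0], 0.58)]
```

View pics/top0.png

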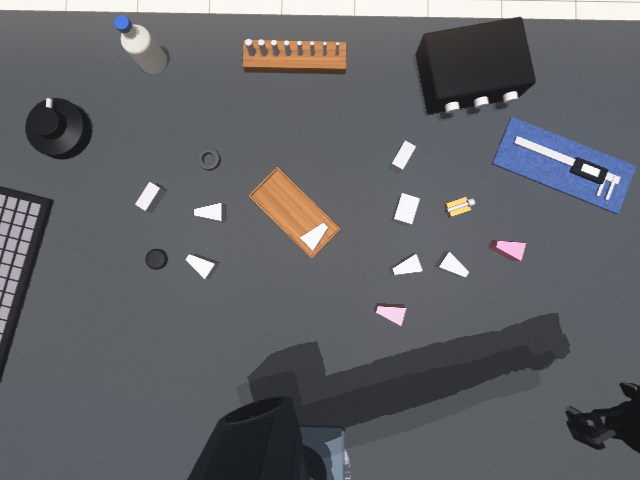

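View pics/side0.png

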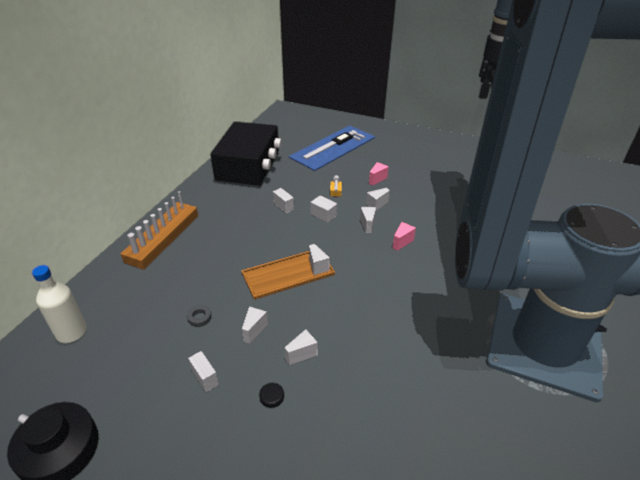

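```bash
cat > h.py <<'E'
from bench import r, vision
import cv2,numpy as np
from scipy.optimize import minimize
W=np.array([[-28,-19],[28,-7],[28,7],[-28,19]],float)
def rect(a,b): return np.array([[-a,-b],[a,-b],[a,b],[-a,b]],float)/2
def proj(d,P):
    P=np.atleast_2d(P); c=P@d["camera_from_world"][:3,:3].T+d["camera_from_world"][:3,3]
    return np.c_[d["cx"]+d["fx"]*c[:,0]/-c[:,2], d["cy"]-d["fy"]*c[:,1]/-c[:,2]]
def prism(sh,h,p):  # p=x,y,yaw,zbottom
    c,s=np.cos(p[2]),np.sin(p[2]); q=sh@np.array([[c,s],[-s,c]])+p[:2]
    return np.vstack([np.c_[q,np.full(4,p[3])],np.c_[q,np.full(4,p[3]+h)]])
def rend(d,sh,h,p):
    m=np.zeros((480*4,640*4),np.uint8)
    u=(proj(d,prism(sh,h,p))+.5)*4
    cv2.fillConvexPoly(m,cv2.convexHull(np.round(u).astype(np.int32)),255)
    return m
def white(d):
    v=cv2.cvtColor(d["img"],cv2.COLOR_RGB2HSV); return ((v[...,1]<45)&(v[...,2]>95)).astype(np.uint8)
def brown(d):
    v=cv2.cvtColor(d["img"],cv2.COLOR_RGB2HSV); return ((v[...,0]<20)&(v[...,1]>90)&(v[...,2]>50)).astype(np.uint8)
def comp(m,uv):
    n,l,s,c=cv2.connectedComponentsWithStats(m)
    ok=[i for i in range(1,n) if s[i,4]>60]
    if not ok: return m*0
    i=min(ok,key=lambda i:np.hypot(*(c[i]-uv))); return (l==i).astype(np.uint8)
def fit(views,sh,h,p0,fixz=None,ign=None,step=(6,6,.25,4)):
    # views: list of (d,mask)
    def cost(p):
        if fixz is not None: p=np.r_[p[:3],fixz]
        t=0
        for k,(d,m) in enumerate(views):
            a=cv2.resize(rend(d,sh,h,p),(640,480),interpolation=cv2.INTER_AREA)/255.
            D=np.abs(a-m)
            if ign: D=D*(1-ign[k])
            t+=D.sum()/m.sum()
        return t
    n=3 if fixz is not None else 4; p0=np.array(p0[:n],float)
    S=np.vstack([p0]+[p0+np.eye(n)[i]*step[i] for i in range(n)])
    o=minimize(cost,p0,method="Nelder-Mead",options=dict(initial_simplex=S,xatol=.02,fatol=1e-4,maxiter=250))
    return o.x,o.fun
def back(d,uv,z):
    M=d["camera_from_world"];R=M[:3,:3];o=-R.T@M[:3,3]
    v=R.T@np.array([(uv[0]-d["cx"])/d["fx"],-(uv[1]-d["cy"])/d["fy"],-1]); return o+v*(z-o[2])/v[2]
E
cat > m1.py <<'E'
from h import *
d=vision.get_image("top"); s=vision.get_image("side")
wd,ws=white(d),white(s)
px=dict(A=(208,212),B=(201,266),C=(408,265),D=(454,265),W0=(314,236),b1=(147,196),b2=(403,155),b3=(407,209))
vis=d["img"].copy()
for k,uv in px.items():
    p=back(d,uv,20); m=comp(wd,uv); ms=comp(ws,proj(s,p)[0]); best=None
    sh=W if k[0]!="b" else rect(56,38 if k=="b3" else 26)
    for y in np.arange(0,2*np.pi,np.pi/4):
        o=fit([(d,m),(s,ms)],sh,40,[p[0],p[1],y,0])
        if best is None or o[1]<best[1]: best=o
    print(k,m.sum(),ms.sum(),np.round(best[0],2).tolist(),round(best[1],3))
    u=np.round(proj(d,prism(sh,40,best[0]))).astype(int); cv2.polylines(vis,[u[4:]],1,(255,0,0)); 
for f in (.785,):
    views=[];ign=[]
    for c,w in((d,wd),(s,ws)):
        uv=proj(c,[532,22,0])[0]; views.append((c,comp(brown(c),uv))); ign.append(cv2.dilate(w,np.ones((3,3))))
    o=fit(views,rect(88,190),10,[532,22,-f,0],ign=ign); print("tray",np.round(o[0],3).tolist(),o[1],[m.sum() for _,m in views])
    u=np.round(proj(d,prism(rect(88,190),10,o[0]))).astype(int); cv2.polylines(vis,[u[4:]],1,(0,255,0))
cv2.imwrite("pics/fit1.png",cv2.resize(vis[130:330,120:540],None,fx=1.9,fy=1.9,interpolation=cv2.INTER_CUBIC)[:,:,::-1])
E
python3 m1.py
```

```text
A 238285 56260 [210.86, 635.02, 0.61, 645.81] 1.479
B 238285 56260 [203.52, 637.09, 2.97, 645.04] 1.462
C 370 149 [17164.04, -9279.96, 4.49, -7668.9] 2.0
D 370 65 [451.93, -321.07, 1.75, -3.18] 7.768
W0 370 56260 [486.34, -26.17, 5.53, -3.2] 1.061
b1 117 56260 [580.66, 311.79, 1.16, -28.7] 5.431
b2 370 69 [665.49, -211.4, 2.05, -2.31] 6.941
b3 370 149 [7398.63, 4631.69, -16.52, -10918.65] 2.0
tray [534.607, 21.069, -0.758, 1.218] 0.006529499692253583 [np.uint64(3371), np.uint64(2230)]
```

View pics/fit1.png

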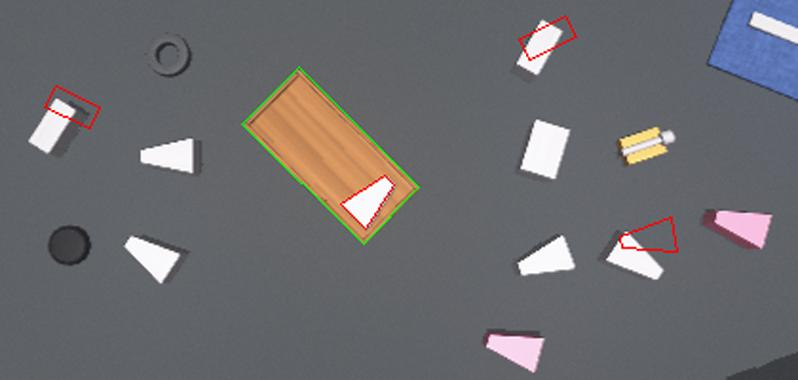

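```bash
python3 - <<'E'
from h import *
d=vision.get_image("top"); s=vision.get_image("side")
v=lambda i,u,w:i["img"][w,u].tolist()
print([v(d,*p) for p in((208,212),(201,266),(408,265),(454,265),(314,236),(147,196),(403,155),(407,209),(300,400),(100,300))])
print(s["img"][342:364,300].tolist())
print(s["img"][315:345,255].tolist())
print(s["img"][190:210,378].tolist())
E
```

```text
[[250, 248, 250], [249, 249, 251], [250, 250, 252], [249, 248, 250], [250, 250, 251], [243, 240, 243], [245, 243, 245], [250, 248, 250], [47, 49, 52], [92, 97, 101]]
[[224, 221, 222], [226, 221, 223], [223, 220, 223], [223, 220, 222], [223, 219, 222], [223, 218, 221], [169, 164, 168], [125, 121, 122], [120, 117, 117], [126, 123, 124], [125, 122, 124], [124, 120, 122], [125, 122, 123], [122, 120, 122], [127, 123, 124], [128, 124, 127], [130, 127, 128], [126, 123, 123], [124, 120, 122], [103, 103, 105], [90, 96, 97], [89, 97, 99]]
[[225, 221, 223], [225, 221, 222], [224, 220, 221], [223, 220, 222], [222, 219, 220], [223, 220, 222], [225, 223, 224], [202, 199, 201], [158, 155, 158], [122, 120, 122], [108, 104, 107], [109, 107, 108], [111, 108, 110], [110, 106, 107], [111, 107, 109], [108, 105, 106], [109, 105, 106], [111, 108, 110], [112, 111, 111], [113, 111, 113], [112, 110, 112], [112, 109, 111], [102, 101, 102], [93, 96, 97], [85, 91, 91], [87, 93, 95], [90, 96, 98], [91, 96, 98], [89, 95, 97], [89, 95, 97]]
[[208, 201, 206], [225, 222, 224], [224, 221, 223], [224, 221, 222], [224, 220, 221], [224, 220, 222], [222, 219, 222], [202, 197, 200], [149, 146, 148], [118, 115, 117], [118, 116, 118], [117, 115, 116], [117, 115, 116], [115, 115, 115], [118, 117, 119], [120, 116, 118], [118, 115, 117], [118, 115, 118], [111, 110, 111], [97, 101, 103]]
```

```bash
sed -i 's/(v\[...,1\]<45)&(v\[...,2\]>95)/(v[...,1]<60)\&(v[...,2]>172)/' h.py
sed -i 's/p=back(d,uv,20)/p=back(d,uv,40)/; s/sh,40,\[p\[0\],p\[1\],y,0\]/sh,0,[p[0],p[1],y,40]/; s/prism(sh,40,best/prism(sh,0,best/; s/vis=d/wz={}\nvis=d/' m1.py
sed -i 's/ign.append(cv2.dilate(w,np.ones((3,3))))/ign.append(cv2.dilate(w,np.ones((9,9))))/' m1.py
python3 m1.py
```

```text
A 327 292 [526.26, 197.18, 1.62, 42.09] 0.156
B 349 337 [419.39, 210.43, 1.04, 41.27] 0.135
C 360 145 [425.37, -211.35, 1.93, 42.02] 0.142
D 353 123 [428.18, -309.2, 4.16, 42.91] 0.173
W0 362 198 [485.74, -26.75, 5.53, 45.24] 0.139
b1 338 386 [556.35, 322.97, 2.61, 40.86] 0.133
b2 344 129 [654.77, -202.36, -0.5, 42.41] 0.15
b3 520 198 [544.17, -210.19, 2.85, 42.4] 0.126
tray [533.974, 20.866, -0.751, 2.76] 0.1058074699550001 [np.uint64(3371), np.uint64(2231)]
```

View pics/fit1.png

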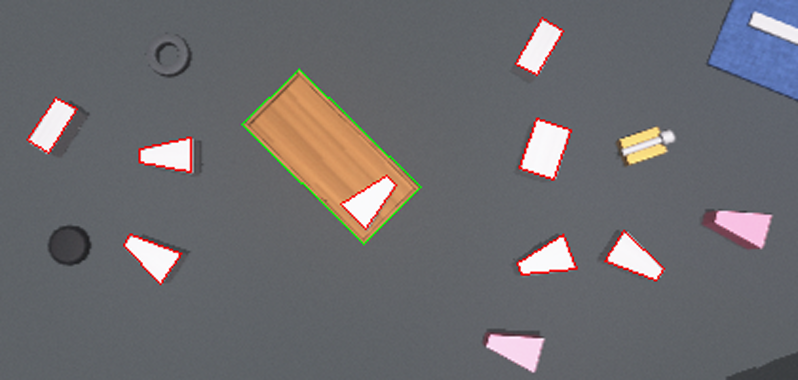

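Candidates by description in the top view: white tapers A(208,212), B(201,266), C(408,265) and D(454,265). Not to be moved: pink tapers (391,314) and (510,249), straight blocks (147,196), (403,155) and (407,209), and the wedge already in the tray (314,236). The crop shows that all outlines fit tightly. Placing plan: C→-34, D→0, A→34, B→68.

```bash
cat > plan.py <<'E'
import sys; from bench import r; import numpy as np
from scipy.spatial.transform import Rotation as R
def plan(x,y,z,th):
    s=r.read_state(); w=s["tcp_rot"]; M=R.from_quat([*w[1:],w[0]]).as_matrix(); p=s["tool_pos"]
    c=np.arctan2(M[1,0],M[0,0]); dth=np.arctan2(np.sin(th-c),np.cos(th-c))
    X=np.array([np.cos(th),np.sin(th),0]);Y=np.array([np.sin(th),-np.cos(th),0]); d=np.array([x,y,z])-p
    print("t",round(s["time_s"],2),"pos",np.round(p,1),"yaw",round(c,3),"q6",round(s["q"][5],2),"F",np.round(s["force"],1),"w",round(s["width"],1),"tilt",np.round(M[:2,2],3))
    print("turn rz deg (tool)",round(-np.degrees(dth),1),"then shift mm tool", [round(v,1) for v in (d@X,d@Y,-d[2])])
if __name__=="__main__": plan(*map(float,sys.argv[1:]))
E
python3 plan.py 425.4 -211.4 100 -1.21
```

```text
t 0.8 pos [ 224.9 -474.4  231.4] yaw -1.128 q6 1.44 F [-0.1 -0.7  0.2] w 85.1 tilt [ 0. -0.]
turn rz deg (tool) 4.7 then shift mm tool [np.float64(-175.3), np.float64(-280.4), np.float64(131.4)]
```

Emit:
send_rows(
  commands=[
    [[0,0,0],[0,0,4.7]],
    [[-0.017,-0.028,0.013],[0,0,0]],
    [[-0.017,-0.028,0.013],[0,0,0]],
    [[-0.017,-0.028,0.013],[0,0,0]],
    [[-0.017,-0.028,0.013],[0,0,0]],
  ],
  fingers=0.85,
  newtons=60,
)

```text
time_s: 1.3
tool_pos: [306.3, -370.3, 178.9]
tcp_rot: [0.0, 0.822, -0.569, 0.0]
force: [0.5, 0.1, -0.0]
width: 72.6
```

Emit:
send_rows(
  commands=[
    [[-0.017,-0.028,0.013],[0,0,0]],
    [[-0.017,-0.028,0.013],[0,0,0]],
    [[-0.017,-0.028,0.013],[0,0,0]],
    [[-0.017,-0.028,0.013],[0,0,0]],
    [[-0.017,-0.028,0.013],[0,0,0]],
  ],
)

```text
time_s: 1.8
tool_pos: [407.5, -241.2, 114.0]
tcp_rot: [0.0, 0.822, -0.569, 0.0]
force: [0.7, -0.1, 0.2]
width: 72.1
```

Emit:
send_rows(
  commands=[
    [[-0.017,-0.028,0.013],[0,0,0]],
    [[0,0,0],[0,0,0]],
    [[0,0,0],[0,0,0]],
  ],
)

```text
time_s: 2.1
tool_pos: [426.8, -215.8, 100.9]
tcp_rot: [0.0, 0.823, -0.568, -0.0]
force: [0.4, -0.5, 0.1]
width: 72.2
```

```bash
python3 plan.py 425.4 -211.4 10 -1.21; python3 - <<'E'
from h import *
d=vision.get_image("wrist")
v=d["img"].copy()
for p in ([425.37,-211.35,1.93,42],[428.18,-309.2,4.16,42.]):
    cv2.polylines(v,[np.round(proj(d,prism(W,0,np.array(p)-[0,0,0,2]))[4:]).astype(int)],1,(255,0,0),1)
cv2.imwrite("pics/w1.png",v[:,:,::-1])
E
```

```text
t 2.1 pos [ 426.8 -215.8  100.9] yaw -1.208 q6 2.17 F [ 0.4 -0.5  0.1] w 72.2 tilt [-0.001  0.   ]
turn rz deg (tool) 0.1 then shift mm tool [np.float64(-4.6), np.float64(-0.2), np.float64(90.9)]
```

View pics/w1.png

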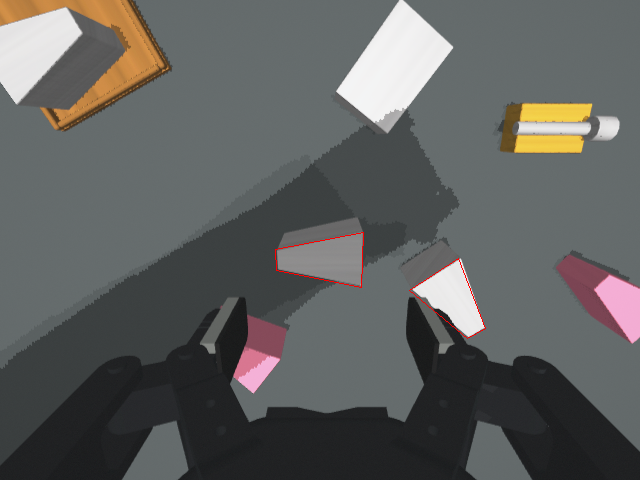

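The fit outlines match the wrist view (C at (320,260), D at (448,298)). Descending on C.

Emit:
send_rows(
  commands=[
    [[-0.0045,0,0.03],[0,0,0]],
    [[0,0,0.03],[0,0,0]],
    [[0,0,0.021],[0,0,0]],
    [[0,0,0.01],[0,0,0]],
    [[0,0,0],[0,0,0]],
  ],
)

```text
time_s: 2.65
tool_pos: [424.0, -212.5, 9.3]
tcp_rot: [0.0, 0.822, -0.569, -0.001]
force: [-0.3, -0.2, 0.1]
width: 72.8
```

Emit:
send_rows(
  commands=[
    [[0,0,0],[0,0,0]],
    [[0,0,0],[0,0,0]],
    [[0,0,0],[0,0,0]],
    [[0,0,0],[0,0,0]],
    [[0,0,0],[0,0,0]],
  ],
  fingers=0,
  newtons=60,
)

```text
time_s: 3.15
tool_pos: [426.6, -213.4, 12.2]
tcp_rot: [0.0, 0.822, -0.569, 0.002]
force: [-0.9, 0.1, 5.6]
width: 54.9
```

Emit:
send_rows(
  commands=[
    [[0,0,-0.01],[0,0,0]],
    [[0,0,-0.03],[0,0,0]],
    [[0,0,-0.03],[0,0,0]],
    [[0,0,-0.02],[0,0,0]],
    [[0,0,0],[0,0,0]],
  ],
)

```text
time_s: 3.65
tool_pos: [427.2, -213.5, 103.5]
tcp_rot: [-0.0, 0.823, -0.569, 0.003]
force: [0.7, -1.1, -2.9]
width: 54.8
```

```bash
python3 plan.py 510.7 -3.9 100 -0.754
```

```text
t 3.65 pos [ 427.2 -213.5  103.5] yaw -1.21 q6 2.18 F [ 0.7 -1.1 -2.9] w 54.8 tilt [ 0.005 -0.003]
turn rz deg (tool) -26.1 then shift mm tool [np.float64(-82.6), np.float64(-209.9), np.float64(3.5)]
```

Emit:
send_rows(
  commands=[
    [[0,0,0],[0,0,-6.5]],
    [[0,0,0],[0,0,-6.5]],
    [[0,0,0],[0,0,-6.5]],
    [[0,0,0],[0,0,-6.6]],
    [[-0.012,-0.03,0],[0,0,0]],
  ],
)

```text
time_s: 4.15
tool_pos: [435.4, -183.8, 98.0]
tcp_rot: [0.001, 0.929, -0.37, -0.002]
force: [1.0, 0.2, -3.4]
width: 55.2
```

Emit:
send_rows(
  commands=[
    [[-0.012,-0.03,0],[0,0,0]],
    [[-0.012,-0.03,0],[0,0,0]],
    [[-0.012,-0.03,0],[0,0,0]],
    [[-0.012,-0.03,0],[0,0,0]],
    [[-0.012,-0.03,0],[0,0,0]],
  ],
)

```text
time_s: 4.65
tool_pos: [494.9, -30.2, 97.9]
tcp_rot: [0.0, 0.93, -0.368, -0.002]
force: [0.5, 0.4, -4.4]
width: 54.7
```

Emit:
send_rows(
  commands=[
    [[-0.011,-0.03,0],[0,0,0]],
    [[0,0,0],[0,0,0]],
    [[0,0,0],[0,0,0]],
    [[0,0,0],[0,0,0]],
  ],
)

```text
time_s: 5.05
tool_pos: [507.4, -2.8, 98.8]
tcp_rot: [0.001, 0.93, -0.369, -0.001]
force: [0.6, -0.4, -3.6]
width: 54.6
```

```bash
python3 plan.py 510.7 -3.9 17 -0.754; python3 - <<'E'
from h import *
d=vision.get_image("wrist")
v=d["img"].copy()
cv2.polylines(v,[np.round(proj(d,prism(rect(88,190),10,[534,20.9,-.754,0]))[4:]).astype(int)],1,(0,255,0),1)
cv2.polylines(v,[np.round(proj(d,prism(W,0,[485.7,-26.75,-.753,44]))[4:]).astype(int)],1,(255,0,0),1)
cv2.imwrite("pics/w2.png",v[:,:,::-1])
E
```

```text
t 5.05 pos [507.4  -2.8  98.8] yaw -0.755 q6 2.19 F [ 0.6 -0.4 -3.6] w 54.6 tilt [-0.003 -0.   ]
turn rz deg (tool) -0.1 then shift mm tool [np.float64(3.2), np.float64(-1.4), np.float64(81.8)]
```

View pics/w2.png

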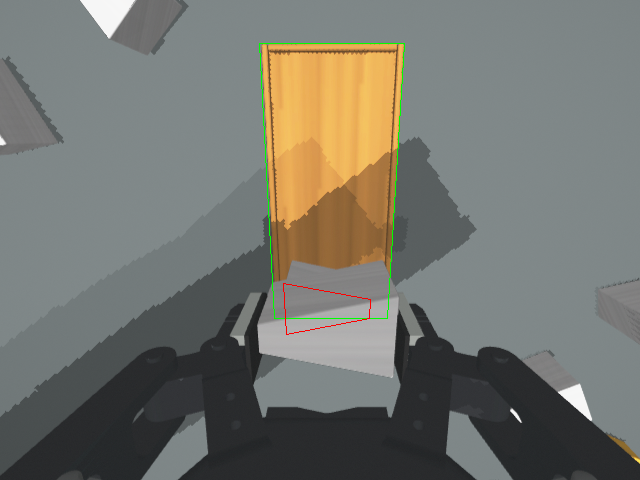

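Emit:
send_rows(
  commands=[
    [[0.003,-0.0015,0],[0,0,0]],
    [[0,0,0.03],[0,0,0]],
    [[0,0,0.025],[0,0,0]],
    [[0,0,0.015],[0,0,0]],
    [[0,0,0.005],[0,0,0]],
  ],
)

```text
time_s: 5.6
tool_pos: [509.9, -3.9, 22.9]
tcp_rot: [0.001, 0.929, -0.369, -0.002]
force: [-0.7, 0.5, -4.2]
width: 54.6
```

Emit:
send_rows(
  commands=[
    [[0,0,0.003],[0,0,0]],
    [[0,0,0.002],[0,0,0]],
    [[0,0,0],[0,0,0]],
  ],
)

```text
time_s: 5.9
tool_pos: [512.7, -3.7, 21.3]
tcp_rot: [-0.0, 0.93, -0.368, 0.001]
force: [-0.4, 0.9, -2.7]
width: 54.9
```

```bash
python3 plan.py 510.7 -3.9 14 -0.754
```

```text
t 5.9 pos [512.7  -3.7  21.3] yaw -0.755 q6 2.19 F [-0.4  0.9 -2.7] w 54.9 tilt [ 0.002 -0.   ]
turn rz deg (tool) -0.0 then shift mm tool [np.float64(-1.3), np.float64(1.6), np.float64(7.3)]
```

Emit:
send_rows(
  commands=[
    [[0,0,0.002],[0,0,0]],
    [[0,0,0],[0,0,0]],
  ],
)

```text
time_s: 6.1
tool_pos: [512.3, -3.4, 18.8]
tcp_rot: [-0.0, 0.93, -0.368, 0.0]
force: [0.4, 0.1, -3.5]
width: 54.7
```

Emit:
send_rows(
  commands=[
    [[0,0,0.002],[0,0,0]],
    [[0,0,0],[0,0,0]],
  ],
)

```text
time_s: 6.3
tool_pos: [512.0, -3.3, 16.3]
tcp_rot: [-0.0, 0.93, -0.368, 0.0]
force: [-1.2, 0.4, -3.5]
width: 55.0
```

Emit:
send_rows(
  commands=[
    [[0,0,0.001],[0,0,0]],
    [[0,0,0],[0,0,0]],
  ],
)

```text
time_s: 6.5
tool_pos: [512.0, -3.4, 16.2]
tcp_rot: [-0.0, 0.93, -0.368, 0.0]
force: [-2.6, 0.3, 3.3]
width: 54.8
```

Contact on the tray floor. Releasing and retreating.

Emit:
send_rows(
  commands=[
    [[0,0,0],[0,0,0]],
    [[0,0,0],[0,0,0]],
    [[0,0,0],[0,0,0]],
    [[0,0,0],[0,0,0]],
  ],
  fingers=0.8,
)

```text
time_s: 6.9
tool_pos: [512.2, -3.4, 15.4]
tcp_rot: [-0.0, 0.93, -0.368, 0.0]
force: [0.0, 0.5, -0.2]
width: 68.2
```

Emit:
send_rows(
  commands=[
    [[0,0,-0.015],[0,0,0]],
    [[0,0,-0.03],[0,0,0]],
    [[0,0,-0.04],[0,0,0]],
    [[0,0,0],[0,0,0]],
    [[0,0,0],[0,0,0]],
  ],
)

```text
time_s: 7.4
tool_pos: [513.3, -3.6, 101.9]
tcp_rot: [-0.0, 0.93, -0.368, 0.002]
force: [0.7, -0.3, -1.3]
width: 68.5
```

```bash
cat > chk.py <<'E'
import sys; from h import *
# args: name seedx seedy yaw top_z ... checks wedge by top+side fit, tray frame
T=(534,20.9,-.754)
d=vision.get_image("top"); s=vision.get_image("side")
for a in sys.argv[1:]:
    x,y,yaw,z=map(float,a.split(","))
    V=[]
    for c in (d,s):
        V.append((c,comp(white(c),proj(c,[x,y,z])[0])))
    for n,v in (("top",V[:1]),):
        o,f=fit(v,W,0,[x,y,yaw],fixz=z,step=(4,4,.1))
        e=o[:2]-T[:2]; c_,s_=np.cos(T[2]),np.sin(T[2])
        print(n,[int(m.sum()) for _,m in V],np.round(o,2),round(f,3),"tray xy",np.round([e[0]*c_+e[1]*s_,-e[0]*s_+e[1]*c_],1),"dyaw",round(o[2]-T[2],2))
E
python3 chk.py 485.7,-26.75,-.753,45 510,-4,2.388,45; python3 plan.py 428.2 -309.2 100 1.02
```

```text
top [105, 190] [488.98 -33.75  -0.66] 2.402 tray xy [  4.6 -70.7] dyaw 0.1
top [61, 190] [513.91 -13.07   2.48] 4.83 tray xy [  8.6 -38.5] dyaw 3.24
t 7.5 pos [511.2  -3.3  99.3] yaw -0.755 q6 2.19 F [-0.7 -0.3 -0.8] w 68.8 tilt [-0.002  0.   ]
turn rz deg (tool) -101.7 then shift mm tool [np.float64(-304.1), np.float64(89.4), np.float64(-0.7)]
```

Emit:
send_rows(
  commands=[
    [[0,0,0],[0,0,-8.5]],
    [[0,0,0],[0,0,-8.5]],
    [[0,0,0],[0,0,-8.5]],
    [[0,0,0],[0,0,-8.5]],
    [[0,0,0],[0,0,-8.5]],
  ],
  fingers=0.85,
)

```text
time_s: 8.0
tool_pos: [510.4, -3.2, 98.0]
tcp_rot: [-0.0, 1.0, -0.003, -0.002]
force: [-0.2, 0.0, -0.4]
width: 72.9
```

Emit:
send_rows(
  commands=[
    [[0,0,0],[0,0,-8.5]],
    [[0,0,0],[0,0,-8.5]],
    [[0,0,0],[0,0,-8.5]],
    [[0,0,0],[0,0,-8.5]],
    [[0,0,0],[0,0,-8.5]],
  ],
)

```text
time_s: 8.5
tool_pos: [510.4, -3.2, 98.1]
tcp_rot: [-0.001, 0.933, 0.359, -0.002]
force: [-0.2, -0.2, 0.4]
width: 72.6
```

Emit:
send_rows(
  commands=[
    [[0,0,0],[0,0,-8.5]],
    [[0,0,0],[0,0,-8.2]],
    [[-0.038,0.011,0],[0,0,0]],
    [[-0.038,0.011,0],[0,0,0]],
    [[-0.038,0.011,0],[0,0,0]],
  ],
)

```text
time_s: 9.0
tool_pos: [478.7, -118.1, 98.2]
tcp_rot: [-0.001, 0.872, 0.489, -0.001]
force: [0.1, 0.2, 0.4]
width: 72.3
```

Emit:
send_rows(
  commands=[
    [[-0.038,0.011,0],[0,0,0]],
    [[-0.038,0.011,0],[0,0,0]],
    [[-0.038,0.011,0],[0,0,0]],
    [[-0.038,0.011,0],[0,0,0]],
    [[-0.038,0.012,0],[0,0,0]],
  ],
)

```text
time_s: 9.5
tool_pos: [427.0, -309.5, 98.2]
tcp_rot: [-0.002, 0.873, 0.488, -0.0]
force: [1.1, -0.0, -0.2]
width: 72.6
```

Emit:
send_rows(
  commands=[
    [[0,0,0],[0,0,0]],
    [[0,0,0],[0,0,0]],
  ],
)

```text
time_s: 9.7
tool_pos: [427.4, -308.8, 98.4]
tcp_rot: [-0.002, 0.873, 0.487, -0.0]
force: [0.2, 0.3, -0.3]
width: 72.4
```

```bash
python3 plan.py 428.2 -309.2 10 1.02;python3 chk.py 485.7,-26.75,-.753,45 510,-4,2.388,45; 
```

```text
t 9.7 pos [ 427.4 -308.8   98.4] yaw 1.018 q6 -0.2 F [ 0.2  0.3 -0.3] w 72.4 tilt [-0.002  0.003]
turn rz deg (tool) -0.1 then shift mm tool [np.float64(0.1), np.float64(0.9), np.float64(88.4)]
top [363, 203] [485.34 -27.01  -0.77] 0.053 tray xy [ -2.7 -68.2] dyaw -0.01
top [358, 200] [511.3   -3.76   2.39] 0.058 tray xy [  0.3 -33.5] dyaw 3.15
```

The first wedge sits at tray y = -33.5, and wedge0 has not moved. Picking D.

Emit:
send_rows(
  commands=[
    [[0,0.001,0.03],[0,0,0]],
    [[0,0,0.03],[0,0,0]],
    [[0,0,0.018],[0,0,0]],
    [[0,0,0.009],[0,0,0]],
    [[0,0,0],[0,0,0]],
  ],
)

```text
time_s: 10.3
tool_pos: [428.8, -307.4, 11.6]
tcp_rot: [-0.002, 0.872, 0.489, -0.001]
force: [-0.4, -0.2, -0.2]
width: 72.7
```

Emit:
send_rows(
  commands=[
    [[0,0,0],[0,0,0]],
    [[0,0,0],[0,0,0]],
    [[0,0,0],[0,0,0]],
    [[0,0,0],[0,0,0]],
    [[0,0,0],[0,0,0]],
  ],
  fingers=0,
  newtons=60,
)

```text
time_s: 10.8
tool_pos: [430.8, -310.4, 15.0]
tcp_rot: [0.001, 0.873, 0.488, 0.001]
force: [-0.2, 0.8, 5.7]
width: 54.6
```

Emit:
send_rows(
  commands=[
    [[0,0,-0.01],[0,0,0]],
    [[0,0,-0.03],[0,0,0]],
    [[0,0,-0.03],[0,0,0]],
    [[0,0,-0.02],[0,0,0]],
    [[0,0,0],[0,0,0]],
  ],
)

```text
time_s: 11.3
tool_pos: [430.9, -310.9, 106.2]
tcp_rot: [0.002, 0.873, 0.488, 0.001]
force: [0.1, 1.1, -4.2]
width: 54.5
```

```bash
python3 plan.py 534 20.9 100 2.388
```

```text
t 11.3 pos [ 430.9 -310.9  106.2] yaw 1.02 q6 -0.2 F [ 0.1  1.1 -4.2] w 54.5 tilt [ 0.004 -0.003]
turn rz deg (tool) -78.4 then shift mm tool [np.float64(151.9), np.float64(312.5), np.float64(6.2)]
```

Emit:
send_rows(
  commands=[
    [[0,0,0],[0,0,-7.8]],
    [[0,0,0],[0,0,-7.8]],
    [[0,0,0],[0,0,-7.8]],
    [[0,0,0],[0,0,-7.8]],
    [[0,0,0],[0,0,-7.8]],
  ],
)

```text
time_s: 11.8
tool_pos: [428.1, -308.2, 100.3]
tcp_rot: [-0.003, 0.657, 0.753, 0.0]
force: [-0.1, -0.3, -4.4]
width: 54.6
```

Emit:
send_rows(
  commands=[
    [[0,0,0],[0,0,-7.8]],
    [[0,0,0],[0,0,-7.8]],
    [[0,0,0],[0,0,-7.8]],
    [[0,0,0],[0,0,-8]],
    [[0,0,0],[0,0,-8]],
  ],
)

```text
time_s: 12.3
tool_pos: [428.1, -308.2, 100.3]
tcp_rot: [-0.002, 0.365, 0.931, 0.001]
force: [1.1, -0.0, -3.6]
width: 54.4
```

Emit:
send_rows(
  commands=[
    [[0.017,0.0345,0],[0,0,0]],
    [[0.017,0.0345,0],[0,0,0]],
    [[0.017,0.0345,0],[0,0,0]],
    [[0.017,0.0345,0],[0,0,0]],
    [[0.017,0.0345,0],[0,0,0]],
  ],
)

```text
time_s: 12.8
tool_pos: [484.0, -123.5, 100.5]
tcp_rot: [-0.002, 0.368, 0.93, 0.0]
force: [0.6, -0.1, -4.5]
width: 54.7
```

Emit:
send_rows(
  commands=[
    [[0.017,0.0345,0],[0,0,0]],
    [[0.017,0.0345,0],[0,0,0]],
    [[0.017,0.0345,0],[0,0,0]],
    [[0.016,0.0345,0],[0,0,0]],
    [[0,0,0],[0,0,0]],
  ],
)

```text
time_s: 13.3
tool_pos: [530.1, 25.7, 100.5]
tcp_rot: [-0.002, 0.365, 0.931, 0.001]
force: [-0.8, -0.3, -3.9]
width: 54.8
```

Emit:
send_rows(
  commands=[
    [[0,0,0],[0,0,0]],
    [[0,0,0],[0,0,0]],
  ],
)

```text
time_s: 13.5
tool_pos: [529.6, 20.5, 101.5]
tcp_rot: [-0.002, 0.368, 0.93, -0.001]
force: [-0.2, -0.5, -4.9]
width: 54.7
```

```bash
python3 plan.py 534 20.9 19 2.388; sleep 0; python3 plan.py 534 20.9 19 2.388;python3 - <<'E'
from h import *
d=vision.get_image("wrist"); cv2.imwrite("pics/w3.png",d["img"][:,:,::-1])
E
```

```text
t 13.5 pos [529.6  20.5 101.5] yaw 2.388 q6 -0.91 F [-0.2 -0.5 -4.9] w 54.7 tilt [-0.004 -0.   ]
turn rz deg (tool) 0.0 then shift mm tool [np.float64(-2.9), np.float64(3.4), np.float64(82.5)]
t 13.5 pos [529.6  20.5 101.5] yaw 2.388 q6 -0.91 F [-0.2 -0.5 -4.9] w 54.7 tilt [-0.004 -0.   ]
turn rz deg (tool) 0.0 then shift mm tool [np.float64(-2.9), np.float64(3.4), np.float64(82.5)]
```

View pics/w3.png

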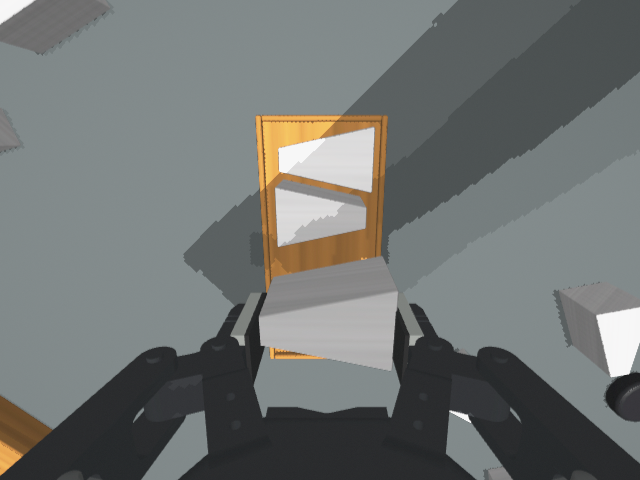

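Held D has its wide end opposite to the neighbour's, as it should be. Lowering.

Emit:
send_rows(
  commands=[
    [[-0.003,0.003,0],[0,0,0]],
    [[0,0,0.03],[0,0,0]],
    [[0,0,0.025],[0,0,0]],
    [[0,0,0.015],[0,0,0]],
    [[0,0,0.006],[0,0,0]],
  ],
)

```text
time_s: 14.05
tool_pos: [533.5, 20.6, 25.0]
tcp_rot: [-0.002, 0.368, 0.93, -0.001]
force: [-1.4, 0.7, -4.4]
width: 54.6
```

Emit:
send_rows(
  commands=[
    [[0,0,0.002],[0,0,0]],
    [[0,0,0],[0,0,0]],
  ],
)

```text
time_s: 14.25
tool_pos: [536.0, 20.9, 26.1]
tcp_rot: [0.001, 0.368, 0.93, 0.0]
force: [0.4, -0.6, -4.1]
width: 54.7
```

Emit:
send_rows(
  commands=[
    [[0,0,0.002],[0,0,0]],
    [[0,0,0],[0,0,0]],
  ],
)

```text
time_s: 14.45
tool_pos: [536.1, 21.1, 24.4]
tcp_rot: [0.001, 0.368, 0.93, 0.0]
force: [0.9, -0.3, -5.2]
width: 54.8
```

```bash
python3 plan.py 534 20.9 19 2.388
```

```text
t 14.45 pos [536.1  21.1  24.4] yaw 2.389 q6 -0.9 F [ 0.9 -0.3 -5.2] w 54.8 tilt [ 0.002 -0.   ]
turn rz deg (tool) 0.1 then shift mm tool [np.float64(1.4), np.float64(-1.6), np.float64(5.4)]
```

Emit:
send_rows(
  commands=[
    [[0.001,-0.001,0.003],[0,0,0]],
    [[0,0,0],[0,0,0]],
  ],
)

```text
time_s: 14.65
tool_pos: [533.5, 21.1, 20.2]
tcp_rot: [-0.0, 0.368, 0.93, -0.0]
force: [-0.3, 0.3, -5.1]
width: 55.0
```

Emit:
send_rows(
  commands=[
    [[0,0,0.002],[0,0,0]],
    [[0,0,0],[0,0,0]],
  ],
)

```text
time_s: 14.85
tool_pos: [533.9, 21.1, 19.1]
tcp_rot: [0.0, 0.368, 0.93, 0.0]
force: [-1.9, 0.2, 0.5]
width: 54.6
```

Emit:
send_rows(
  commands=[
    [[0,0,0.001],[0,0,0]],
    [[0,0,0],[0,0,0]],
  ],
)

```text
time_s: 15.05
tool_pos: [533.9, 21.1, 19.1]
tcp_rot: [0.0, 0.368, 0.93, 0.0]
force: [-4.6, 0.3, 6.2]
width: 54.8
```

Emit:
send_rows(
  commands=[
    [[0,0,0],[0,0,0]],
    [[0,0,0],[0,0,0]],
    [[0,0,0],[0,0,0]],
    [[0,0,0],[0,0,0]],
  ],
  fingers=0.8,
)

```text
time_s: 15.45
tool_pos: [534.1, 21.0, 17.4]
tcp_rot: [0.0, 0.368, 0.93, 0.0]
force: [0.2, -0.3, -0.4]
width: 68.2
```

Emit:
send_rows(
  commands=[
    [[0,0,-0.015],[0,0,0]],
    [[0,0,-0.03],[0,0,0]],
    [[0,0,-0.04],[0,0,0]],
    [[0,0,0],[0,0,0]],
  ],
)

```text
time_s: 15.85
tool_pos: [538.7, 20.7, 110.3]
tcp_rot: [0.006, 0.368, 0.93, 0.002]
force: [1.5, 0.5, 0.5]
width: 68.3
```

Emit:
send_rows(
  commands=[
    [[0,0,0],[0,0,7.3]],
    [[0,0,0],[0,0,7.3]],
    [[0,0,0],[0,0,7.3]],
    [[0,0,0],[0,0,7.3]],
    [[0,0,0],[0,0,7.3]],
  ],
  fingers=0.85,
)

```text
time_s: 16.35
tool_pos: [534.0, 21.0, 103.0]
tcp_rot: [0.0, 0.642, 0.766, 0.0]
force: [-0.1, 0.5, -0.3]
width: 72.8
```

Emit:
send_rows(
  commands=[
    [[0,0,0],[0,0,7.5]],
    [[0.035,0,0],[0,0,0]],
    [[0.035,0,0],[0,0,0]],
    [[0.035,0,0],[0,0,0]],
    [[0.035,0,0],[0,0,0]],
  ],
)

```text
time_s: 16.85
tool_pos: [526.9, 162.1, 103.1]
tcp_rot: [0.0, 0.689, 0.724, 0.0]
force: [-0.1, 0.4, -0.7]
width: 72.8
```

Emit:
send_rows(
  commands=[
    [[0.035,0,0],[0,0,0]],
    [[0,0,0],[0,0,0]],
    [[0,0,0],[0,0,0]],
    [[0,0,0],[0,0,0]],
  ],
)

```text
time_s: 17.25
tool_pos: [525.2, 195.1, 102.5]
tcp_rot: [0.0, 0.689, 0.724, -0.0]
force: [0.0, -0.2, -0.2]
width: 73.1
```

```bash
python3 plan.py 526.3 197.2 11 1.62;python3 chk.py 485.7,-26.75,-.753,45 510,-4,2.388,45 534,20.9,-.754,45 
```

```text
t 17.25 pos [525.2 195.1 102.5] yaw 1.62 q6 0.19 F [ 0.  -0.2 -0.2] w 73.1 tilt [ 0.    -0.001]
turn rz deg (tool) 0.0 then shift mm tool [np.float64(2.0), np.float64(1.2), np.float64(91.5)]
top [367, 203] [485.5  -26.75  -0.76] 0.052 tray xy [ -2.7 -67.9] dyaw -0.0
top [361, 198] [511.72  -3.58   2.39] 0.057 tray xy [  0.5 -33.1] dyaw 3.14
top [353, 205] [532.39  18.98  -0.77] 0.053 tray xy [ 0.1 -2.5] dyaw -0.01
```

Emit:
send_rows(
  commands=[
    [[0.002,0.001,0.03],[0,0,0]],
    [[0,0,0.03],[0,0,0]],
    [[0,0,0.021],[0,0,0]],
    [[0,0,0.01],[0,0,0]],
    [[0,0,0],[0,0,0]],
  ],
)

```text
time_s: 17.85
tool_pos: [524.5, 196.7, 9.5]
tcp_rot: [-0.001, 0.69, 0.724, -0.002]
force: [0.2, 0.7, 0.8]
width: 73.0
```

Emit:
send_rows(
  commands=[
    [[0,0,0],[0,0,0]],
    [[0,0,0],[0,0,0]],
    [[0,0,0],[0,0,0]],
    [[0,0,0],[0,0,0]],
    [[0,0,0],[0,0,0]],
  ],
  fingers=0,
  newtons=60,
)

```text
time_s: 18.35
tool_pos: [527.4, 198.0, 13.1]
tcp_rot: [0.001, 0.689, 0.725, 0.001]
force: [0.2, -1.7, 4.4]
width: 54.8
```

Emit:
send_rows(
  commands=[
    [[0,0,-0.01],[0,0,0]],
    [[0,0,-0.03],[0,0,0]],
    [[0,0,-0.03],[0,0,0]],
    [[0,0,-0.02],[0,0,0]],
    [[0,0,0],[0,0,0]],
  ],
)

```text
time_s: 18.85
tool_pos: [527.7, 198.7, 104.5]
tcp_rot: [0.001, 0.689, 0.725, 0.002]
force: [0.3, -0.4, -3.8]
width: 54.8
```

Emit:
send_rows(
  commands=[
    [[0,0,0],[0,0,-7.3]],
    [[0,0,0],[0,0,-7.3]],
    [[0,0,0],[0,0,-7.3]],
    [[0,0,0],[0,0,-7.3]],
    [[0,0,0],[0,0,-7.3]],
  ],
)

```text
time_s: 19.35
tool_pos: [523.9, 197.6, 98.4]
tcp_rot: [-0.002, 0.425, 0.905, -0.001]
force: [-0.4, 0.6, -3.5]
width: 54.4
```

Emit:
send_rows(
  commands=[
    [[0,0,0],[0,0,-7.5]],
    [[0,0,0],[0,0,0]],
    [[0,0,0],[0,0,0]],
  ],
)

```text
time_s: 19.65
tool_pos: [524.6, 197.7, 99.4]
tcp_rot: [-0.001, 0.369, 0.93, -0.001]
force: [0.2, 0.1, -4.2]
width: 54.9
```

```bash
python3 plan.py 556.6 45.0 100 2.388
```

```text
t 19.65 pos [524.6 197.7  99.4] yaw 2.386 q6 -0.57 F [ 0.2  0.1 -4.2] w 54.9 tilt [-0.003 -0.001]
turn rz deg (tool) -0.1 then shift mm tool [np.float64(-127.8), np.float64(-89.5), np.float64(-0.6)]
```

Emit:
send_rows(
  commands=[
    [[-0.0255,-0.018,0],[0,0,0]],
    [[-0.0255,-0.018,0],[0,0,0]],
    [[-0.0255,-0.018,0],[0,0,0]],
    [[-0.0255,-0.018,0],[0,0,0]],
    [[-0.0255,-0.018,0],[0,0,0]],
  ],
)

```text
time_s: 20.15
tool_pos: [557.1, 44.0, 100.5]
tcp_rot: [-0.001, 0.369, 0.93, -0.0]
force: [0.8, -0.8, -3.3]
width: 54.8
```

Emit:
send_rows(
  commands=[
    [[0,0,0.02],[0,0,0]],
    [[0,0,0],[0,0,0]],
    [[0,0,0],[0,0,0]],
    [[0,0,0],[0,0,0]],
  ],
)

```text
time_s: 20.55
tool_pos: [557.4, 45.7, 81.6]
tcp_rot: [0.0, 0.367, 0.93, 0.0]
force: [-0.8, -1.1, -4.8]
width: 54.9
```

```bash
python3 plan.py 556.6 45.0 18 2.388
```

```text
t 20.55 pos [557.4  45.7  81.6] yaw 2.389 q6 -0.86 F [-0.8 -1.1 -4.8] w 54.9 tilt [0. 0.]
turn rz deg (tool) 0.1 then shift mm tool [np.float64(0.1), np.float64(-1.1), np.float64(63.6)]
```

Emit:
send_rows(
  commands=[
    [[0,0,0.03],[0,0,0]],
    [[0,0,0.02],[0,0,0]],
    [[0,0,0.006],[0,0,0]],
    [[0,0,0],[0,0,0]],
    [[0,0,0],[0,0,0]],
  ],
)

```text
time_s: 21.05
tool_pos: [558.5, 45.3, 26.8]
tcp_rot: [0.001, 0.367, 0.93, 0.0]
force: [1.0, -0.3, -2.7]
width: 54.3
```

Emit:
send_rows(
  commands=[
    [[0,0,0.002],[0,0,0]],
    [[0,0,0],[0,0,0]],
  ],
)

```text
time_s: 21.25
tool_pos: [558.5, 45.1, 24.6]
tcp_rot: [0.001, 0.368, 0.93, 0.0]
force: [-0.6, -0.2, -4.6]
width: 55.1
```

Emit:
send_rows(
  commands=[
    [[0,0,0.002],[0,0,0]],
    [[0,0,0],[0,0,0]],
  ],
)

```text
time_s: 21.45
tool_pos: [557.5, 45.0, 21.4]
tcp_rot: [0.0, 0.368, 0.93, 0.0]
force: [-0.6, 0.5, -4.8]
width: 55.2
```

Emit:
send_rows(
  commands=[
    [[0,0,0.001],[0,0,0]],
    [[0,0,0],[0,0,0]],
  ],
)

```text
time_s: 21.65
tool_pos: [557.3, 45.0, 20.1]
tcp_rot: [-0.0, 0.368, 0.93, -0.0]
force: [0.1, 0.1, -3.7]
width: 55.0
```

Emit:
send_rows(
  commands=[
    [[0,0,0.001],[0,0,0]],
    [[0,0,0],[0,0,0]],
  ],
)

```text
time_s: 21.85
tool_pos: [557.3, 45.0, 19.1]
tcp_rot: [-0.0, 0.368, 0.93, -0.0]
force: [0.4, 0.7, -3.7]
width: 55.2
```

Emit:
send_rows(
  commands=[
    [[0,0,0.001],[0,0,0]],
    [[0,0,0],[0,0,0]],
  ],
)

```text
time_s: 22.05
tool_pos: [557.3, 45.0, 18.2]
tcp_rot: [-0.0, 0.368, 0.93, -0.0]
force: [-0.2, -0.2, -4.2]
width: 54.7
```

Emit:
send_rows(
  commands=[
    [[0,0,0.001],[0,0,0]],
    [[0,0,0],[0,0,0]],
  ],
)

```text
time_s: 22.25
tool_pos: [557.4, 45.1, 17.2]
tcp_rot: [-0.0, 0.368, 0.93, -0.0]
force: [-0.1, 0.4, -3.7]
width: 54.7
```

Emit:
send_rows(
  commands=[
    [[0,0,0.001],[0,0,0]],
    [[0,0,0],[0,0,0]],
  ],
)

```text
time_s: 22.45
tool_pos: [557.5, 45.0, 17.1]
tcp_rot: [0.0, 0.368, 0.93, -0.0]
force: [-2.9, 0.1, 0.8]
width: 54.9
```

Emit:
send_rows(
  commands=[
    [[0,0,0.001],[0,0,0]],
    [[0,0,0],[0,0,0]],
  ],
)

```text
time_s: 22.65
tool_pos: [557.4, 45.0, 17.0]
tcp_rot: [0.0, 0.368, 0.93, -0.0]
force: [-5.3, 0.7, 6.9]
width: 54.8
```

Emit:
send_rows(
  commands=[
    [[0,0,0],[0,0,0]],
    [[0,0,0],[0,0,0]],
    [[0,0,0],[0,0,0]],
    [[0,0,0],[0,0,0]],
  ],
  fingers=0.8,
)

```text
time_s: 23.05
tool_pos: [557.8, 45.0, 15.3]
tcp_rot: [0.0, 0.368, 0.93, 0.0]
force: [-0.8, 0.2, 1.0]
width: 68.4
```

Emit:
send_rows(
  commands=[
    [[0,0,-0.015],[0,0,0]],
    [[0,0,-0.03],[0,0,0]],
    [[0,0,-0.04],[0,0,0]],
    [[0,0,0],[0,0,0]],
  ],
)

```text
time_s: 23.45
tool_pos: [562.4, 44.9, 108.5]
tcp_rot: [0.006, 0.368, 0.93, 0.002]
force: [0.5, -0.3, -0.2]
width: 68.4
```

Emit:
send_rows(
  commands=[
    [[0,0,0],[0,0,7.7]],
    [[0,0,0],[0,0,7.7]],
    [[0,0,0],[0,0,7.7]],
    [[0,0,0],[0,0,7.7]],
    [[0,0,0],[0,0,7.7]],
  ],
  fingers=0.85,
)

```text
time_s: 23.95
tool_pos: [557.7, 45.0, 101.0]
tcp_rot: [0.0, 0.656, 0.755, 0.0]
force: [-0.8, -0.8, -0.0]
width: 72.4
```

Emit:
send_rows(
  commands=[
    [[0,0,0],[0,0,7.7]],
    [[0,0,0],[0,0,7.7]],
    [[0,0,0],[0,0,7.7]],
    [[0,0,0],[0,0,7.7]],
    [[0,0,0],[0,0,7.8]],
  ],
)

```text
time_s: 24.45
tool_pos: [557.7, 45.1, 101.0]
tcp_rot: [0.0, 0.868, 0.496, 0.0]
force: [-0.2, 0.2, 1.1]
width: 72.6
```

Emit:
send_rows(
  commands=[
    [[0.012,-0.034,0],[0,0,0]],
    [[0.012,-0.034,0],[0,0,0]],
    [[0.012,-0.034,0],[0,0,0]],
    [[0.012,-0.034,0],[0,0,0]],
    [[0.012,-0.034,0],[0,0,0]],
  ],
)

```text
time_s: 24.95
tool_pos: [440.1, 183.4, 101.0]
tcp_rot: [0.0, 0.867, 0.498, 0.001]
force: [0.2, -0.3, 1.3]
width: 72.5
```

Emit:
send_rows(
  commands=[
    [[0.012,-0.033,0],[0,0,0]],
    [[0,0,0],[0,0,0]],
    [[0,0,0],[0,0,0]],
    [[0,0,0],[0,0,0]],
  ],
)

```text
time_s: 25.35
tool_pos: [419.1, 209.1, 100.7]
tcp_rot: [0.0, 0.867, 0.498, 0.0]
force: [-0.3, -0.2, -0.4]
width: 72.7
```

```bash
python3 plan.py 419.4 210.4 11 1.04;python3 chk.py 485.7,-26.75,-.753,45 510,-4,2.388,45 534,20.9,-.754,45 557,45,2.388,45
```

```text
t 25.35 pos [419.1 209.1 100.7] yaw 1.043 q6 0.85 F [-0.3 -0.2 -0.4] w 72.7 tilt [ 0.001 -0.   ]
turn rz deg (tool) 0.2 then shift mm tool [np.float64(1.3), np.float64(-0.4), np.float64(89.7)]
top [366, 115] [485.55 -26.75  -0.76] 0.051 tray xy [ -2.7 -67.9] dyaw -0.01
top [361, 115] [511.72  -3.58   2.39] 0.057 tray xy [  0.5 -33.1] dyaw 3.14
top [350, 115] [532.22  19.19  -0.76] 0.053 tray xy [-0.1 -2.5] dyaw -0.01
top [347, 115] [556.87  44.98   2.39] 0.054 tray xy [ 0.2 33.2] dyaw 3.14
```

Emit:
send_rows(
  commands=[
    [[0.001,0,0.03],[0,0,0]],
    [[0,0,0.03],[0,0,0]],
    [[0,0,0.02],[0,0,0]],
    [[0,0,0.009],[0,0,0]],
    [[0,0,0],[0,0,0]],
  ],
)

```text
time_s: 25.95
tool_pos: [417.9, 209.3, 9.9]
tcp_rot: [-0.0, 0.867, 0.498, -0.002]
force: [-0.5, 0.2, 0.5]
width: 72.3
```

Emit:
send_rows(
  commands=[
    [[0,0,0],[0,0,0]],
    [[0,0,0],[0,0,0]],
    [[0,0,0],[0,0,0]],
    [[0,0,0],[0,0,0]],
    [[0,0,0],[0,0,0]],
  ],
  fingers=0,
  newtons=60,
)

```text
time_s: 26.45
tool_pos: [420.5, 210.7, 13.0]
tcp_rot: [0.001, 0.867, 0.498, 0.002]
force: [0.6, -0.3, 6.3]
width: 55.2
```

Emit:
send_rows(
  commands=[
    [[0,0,-0.01],[0,0,0]],
    [[0,0,-0.03],[0,0,0]],
    [[0,0,-0.03],[0,0,0]],
    [[0,0,-0.02],[0,0,0]],
    [[0,0,0],[0,0,0]],
  ],
)

```text
time_s: 26.95
tool_pos: [420.2, 210.9, 104.0]
tcp_rot: [0.0, 0.867, 0.498, 0.002]
force: [0.7, 0.2, -4.5]
width: 55.0
```

Emit:
send_rows(
  commands=[
    [[0,0,0],[0,0,7.9]],
    [[0,0,0],[0,0,7.9]],
    [[0,0,0],[0,0,7.9]],
    [[0,0,0],[0,0,7.9]],
    [[0,0,0],[0,0,7.9]],
  ],
)

```text
time_s: 27.45
tool_pos: [416.6, 209.7, 98.4]
tcp_rot: [0.0, 0.985, 0.173, -0.003]
force: [-0.4, 0.2, -5.0]
width: 54.7
```

Emit:
send_rows(
  commands=[
    [[0,0,0],[0,0,7.9]],
    [[0,0,0],[0,0,7.9]],
    [[0,0,0],[0,0,7.9]],
    [[0,0,0],[0,0,7.9]],
    [[0,0,0],[0,0,7.9]],
  ],
)

```text
time_s: 27.95
tool_pos: [416.7, 209.7, 98.5]
tcp_rot: [0.001, 0.985, -0.17, -0.002]
force: [0.7, -0.2, -4.4]
width: 54.8
```

Emit:
send_rows(
  commands=[
    [[0,0,0],[0,0,7.9]],
    [[0,0,0],[0,0,7.9]],
    [[0,0,0],[0,0,8]],
    [[0,0,0],[0,0,0]],
    [[0,0,0],[0,0,0]],
  ],
)

```text
time_s: 28.45
tool_pos: [417.4, 209.9, 99.5]
tcp_rot: [0.001, 0.931, -0.365, -0.001]
force: [0.9, 0.4, -4.0]
width: 54.6
```

```bash
python3 plan.py 580.3 70.1 100 -0.754
```

```text
t 28.45 pos [417.4 209.9  99.5] yaw -0.748 q6 2.64 F [ 0.9  0.4 -4. ] w 54.6 tilt [-0.004 -0.001]
turn rz deg (tool) 0.3 then shift mm tool [np.float64(214.4), np.float64(-9.6), np.float64(-0.5)]
```

Emit:
send_rows(
  commands=[
    [[0.036,-0.0015,0],[0,0,0.3]],
    [[0.036,-0.0015,0],[0,0,0]],
    [[0.036,-0.0015,0],[0,0,0]],
    [[0.036,-0.0015,0],[0,0,0]],
    [[0.036,-0.0015,0],[0,0,0]],
  ],
)

```text
time_s: 28.95
tool_pos: [555.4, 91.4, 100.3]
tcp_rot: [0.0, 0.93, -0.368, -0.001]
force: [0.9, 0.3, -3.8]
width: 54.9
```

Emit:
send_rows(
  commands=[
    [[0.034,-0.0015,0],[0,0,0]],
    [[0,0,0.02],[0,0,0]],
    [[0,0,0],[0,0,0]],
    [[0,0,0],[0,0,0]],
    [[0,0,0],[0,0,0]],
  ],
)

```text
time_s: 29.45
tool_pos: [580.2, 70.8, 81.5]
tcp_rot: [0.0, 0.93, -0.368, -0.0]
force: [0.9, -0.1, -3.8]
width: 54.9
```

```bash
python3 plan.py 580.3 70.1 18 -0.754
```

```text
t 29.45 pos [580.2  70.8  81.5] yaw -0.755 q6 2.33 F [ 0.9 -0.1 -3.8] w 54.9 tilt [-0.001  0.   ]
turn rz deg (tool) -0.0 then shift mm tool [np.float64(0.5), np.float64(0.5), np.float64(63.5)]
```

Emit:
send_rows(
  commands=[
    [[0,0,0.03],[0,0,0]],
    [[0,0,0.022],[0,0,0]],
    [[0,0,0.008],[0,0,0]],
    [[0,0,0],[0,0,0]],
    [[0,0,0],[0,0,0]],
  ],
)

```text
time_s: 29.95
tool_pos: [581.6, 70.5, 22.7]
tcp_rot: [-0.0, 0.929, -0.369, 0.001]
force: [0.9, 0.4, -4.0]
width: 54.8
```

Emit:
send_rows(
  commands=[
    [[0,0,0.001],[0,0,0]],
    [[0,0,0],[0,0,0]],
  ],
)

```text
time_s: 30.15
tool_pos: [582.0, 70.2, 21.9]
tcp_rot: [-0.001, 0.929, -0.369, 0.001]
force: [-0.3, -0.3, -4.4]
width: 54.7
```

Emit:
send_rows(
  commands=[
    [[0,0,0.001],[0,0,0]],
    [[0,0,0],[0,0,0]],
  ],
)

```text
time_s: 30.35
tool_pos: [581.0, 70.1, 19.6]
tcp_rot: [-0.0, 0.929, -0.369, 0.0]
force: [0.4, -0.4, -4.4]
width: 54.7
```

Emit:
send_rows(
  commands=[
    [[0,0,0.001],[0,0,0]],
    [[0,0,0],[0,0,0]],
  ],
)

```text
time_s: 30.55
tool_pos: [580.6, 70.1, 18.1]
tcp_rot: [0.0, 0.929, -0.369, -0.0]
force: [-0.0, 0.0, -3.4]
width: 54.5
```

Emit:
send_rows(
  commands=[
    [[0,0,0.001],[0,0,0]],
    [[0,0,0],[0,0,0]],
  ],
)

```text
time_s: 30.75
tool_pos: [580.8, 70.2, 17.2]
tcp_rot: [-0.0, 0.929, -0.369, 0.0]
force: [0.7, -0.5, -3.7]
width: 54.8
```

Emit:
send_rows(
  commands=[
    [[0,0,0.001],[0,0,0]],
    [[0,0,0],[0,0,0]],
  ],
)

```text
time_s: 30.95
tool_pos: [580.9, 70.2, 17.1]
tcp_rot: [-0.0, 0.929, -0.369, 0.0]
force: [-2.0, 0.9, 0.7]
width: 54.7
```

Emit:
send_rows(
  commands=[
    [[0,0,0.001],[0,0,0]],
    [[0,0,0],[0,0,0]],
  ],
)

```text
time_s: 31.15
tool_pos: [580.8, 70.2, 17.1]
tcp_rot: [-0.0, 0.929, -0.369, 0.0]
force: [-4.5, 0.8, 5.3]
width: 55.0
```

Contact. Releasing, then moving up and away sideways so that the cameras see the tray.

Emit:
send_rows(
  commands=[
    [[0,0,0],[0,0,0]],
    [[0,0,0],[0,0,0]],
    [[0,0,0],[0,0,0]],
    [[0,0,0],[0,0,0]],
  ],
  fingers=0.8,
)

```text
time_s: 31.55
tool_pos: [581.0, 70.1, 15.3]
tcp_rot: [-0.0, 0.929, -0.369, 0.0]
force: [0.4, -0.2, 0.3]
width: 68.2
```

Emit:
send_rows(
  commands=[
    [[0,0,-0.015],[0,0,0]],
    [[0,0,-0.03],[0,0,0]],
    [[0,0,-0.04],[0,0,0]],
    [[0,0,-0.04],[0,0,0]],
    [[-0.04,0,0],[0,0,0]],
  ],
)

```text
time_s: 32.05
tool_pos: [559.4, 95.7, 149.7]
tcp_rot: [-0.003, 0.928, -0.371, 0.009]
force: [0.3, 1.4, 1.9]
width: 68.4
```

Emit:
send_rows(
  commands=[
    [[-0.04,0,0],[0,0,0]],
    [[-0.04,0,0],[0,0,0]],
    [[-0.04,0,0],[0,0,0]],
    [[-0.04,0,0],[0,0,0]],
    [[-0.04,0,0],[0,0,0]],
  ],
)

```text
time_s: 32.55
tool_pos: [405.4, 235.9, 141.7]
tcp_rot: [-0.001, 0.929, -0.369, 0.001]
force: [0.2, 0.4, 0.1]
width: 68.2
```

Emit:
send_rows(
  commands=[
    [[-0.03,0,0],[0,0,0]],
    [[0,0,0],[0,0,0]],
    [[0,0,0],[0,0,0]],
    [[0,0,0],[0,0,0]],
  ],
)

```text
time_s: 32.95
tool_pos: [385.3, 255.1, 141.0]
tcp_rot: [-0.0, 0.929, -0.37, 0.001]
force: [0.6, -0.4, -0.1]
width: 68.5
```

```bash
python3 chk.py 485.7,-26.75,-.753,45 510,-4,2.388,45 534,20.9,-.754,45 557,45,2.388,45 580.5,70.2,-.754,45; python3 - <<'E'
from h import *
a=vision.get_image("top")["img"][130:330,120:540]; b=vision.get_image("side")["img"][200:320,200:400]
a=cv2.resize(a,(798,380)); b=cv2.resize(b,(360,216)); c=np.zeros((600,800,3),np.uint8); c[:380,:798]=a; c[382:598,:360]=b
cv2.imwrite("pics/end.png",c[:,:,::-1]); print(r.read_state()["joint_velocities"].round(3))
E
```

```text
top [365, 197] [485.55 -26.73  -0.76] 0.053 tray xy [ -2.7 -67.9] dyaw -0.01
top [362, 197] [511.85  -3.54   2.38] 0.057 tray xy [  0.6 -33. ] dyaw 3.14
top [351, 197] [532.31  19.35  -0.76] 0.052 tray xy [-0.2 -2.3] dyaw -0.0
top [347, 197] [556.87  44.98   2.39] 0.054 tray xy [ 0.2 33.2] dyaw 3.14
top [348, 225] [580.46  70.07  -0.77] 0.054 tray xy [ 0.2 67.6] dyaw -0.02
[ 0.004 -0.001 -0.003 -0.001 -0.001  0.001]
```

View pics/end.png

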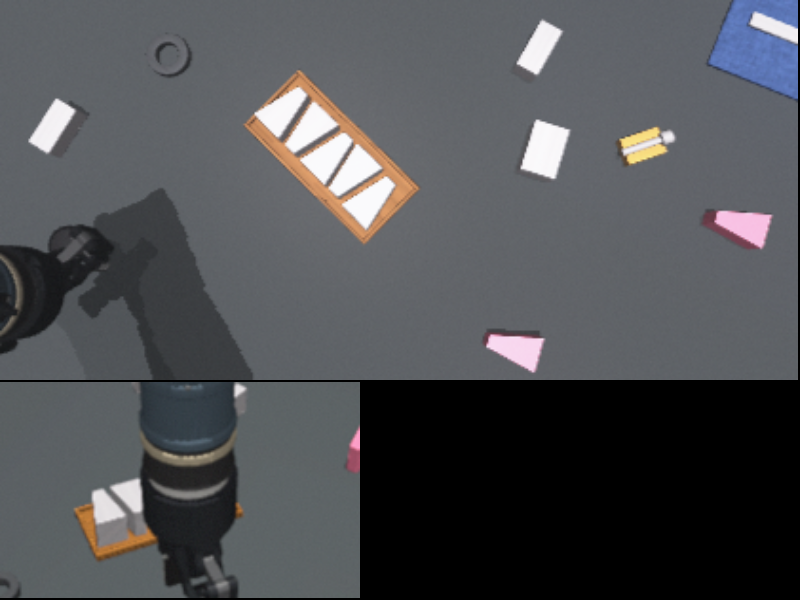

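The picture shows five wedges in the tray, alternately turned, with the blocks in their old places and the robot clear of everything.

```bash
python3 -c "
from bench import r; print(r.finish_job())"
```

```text
the job is handed in; nothing more can be done
None
```

The four loose white wedges are in the tray next to the first one, packed head to tail. I handed the job in at about 33 s of the 96 s allowed; no verdict was reported.

**Top view, last check:**
- **Position:** the five wedges sit at tray y = -67.9, -33.0, -2.3, 33.2 and 67.6 mm, with x between -2.7 and +0.6 mm.
- **Direction:** their angles alternate and are within 0.02 rad of the tray axis.
- **Not to be moved:** wedge0 moved less than 1 mm. The straight blocks and pink wedges look unmoved in the picture; I did not measure them again.

**Floor contact:** each of the four met the floor with 3 to 7 N at release. I did not measure the final height or tilt separately, because the arm hid most of the tray from the side camera. I rely on that contact and on the close fit of the top outlines.

**Disagreements:**
- Measured wedge-top heights came out 1 to 3 mm above the nominal value, within the calibration error.
- The measured tool position drifted by up to about 3 mm (once about 8 mm in height, just after a retreat) as it settled, so I set each wedge down by force rather than by position.

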